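Shut and lock the card-file cabinet

TASK

Close up the beige card-file cabinet for the evening: with the fingertips, gently push all three of its drawers fully home from outside, without slamming them, taking hold of them or reaching inside, and only then press the lock button on the cabinet's top all the way down. Leave the mug and the stapler where they are.

Things in the scene. Friction and masses are not known exactly. Their poses are not given: they have to be found in the camera images.
- cabinet: beige steel desk-top card-file cabinet, fixed to the desk: 260 deep (x) x 400 wide (y) x 100 high; origin at the centre of its underside on the desk; its -x face is the front, about towards the robot, and holds three drawers side by side; its +y is the left as seen from the robot. Its flat front plane lies 130 behind the origin (x = -130), its top at z = 100; a manila folder and a sheet of paper, together 3 thick, lie fixed on the back part of the top
- drawer_left_front (a point): point on the outer face of the left drawer's front panel, on its centre line, 68 above the desk, axes as the cabinet's (x points into the cabinet); the panel is 126 wide, 10 thick, from 6 to 94 above the desk; a steel cup pull 60 wide sticks out 10 from it between 16 and 34 above the desk, and above that the face is flat. Shut, this point lies at x = -140, y = +131 in the cabinet's frame
- drawer_left (a joint): how far that drawer is pulled out in m: 0 = fully home against its stop, at most 0.13; slides along the cabinet's x with about 2 N of friction and 10 N per m/s of drag, stays where it is left. Manila folders stand upright in it, as part of it, from 12 behind the panel's outer face on, tops about 80 above the desk
- drawer_mid_front (a point): point on the outer face of the mid drawer's front panel, on its centre line, 68 above the desk, axes as the cabinet's (x points into the cabinet); the panel is 126 wide, 10 thick, from 6 to 94 above the desk; a steel cup pull 60 wide sticks out 10 from it between 16 and 34 above the desk, and above that the face is flat. Shut, this point lies at x = -140, y = 0 in the cabinet's frame
- drawer_mid (a joint): how far that drawer is pulled out in m: 0 = fully home against its stop, at most 0.13; slides along the cabinet's x with about 2 N of friction and 10 N per m/s of drag, stays where it is left. Manila folders stand upright in it, as part of it, from 12 behind the panel's outer face on, tops about 80 above the desk
- drawer_right_front (a point): point on the outer face of the right drawer's front panel, on its centre line, 68 above the desk, axes as the cabinet's (x points into the cabinet); the panel is 126 wide, 10 thick, from 6 to 94 above the desk; a steel cup pull 60 wide sticks out 10 from it between 16 and 34 above the desk, and above that the face is flat. Shut, this point lies at x = -140, y = -131 in the cabinet's frame
- drawer_right (a joint): how far that drawer is pulled out in m: 0 = fully home against its stop, at most 0.13; slides along the cabinet's x with about 2 N of friction and 10 N per m/s of drag, stays where it is left. Manila folders stand upright in it, as part of it, from 12 behind the panel's outer face on, tops about 80 above the desk
- lock_top (a point): centre of the top of the lock plunger, a bright steel button of 20 diameter in a black rosette on the cabinet's top, at x = -65, y = 0 in the cabinet's frame; stands 14 above the cabinet's top when out (114 above the desk), 6 when in
- lock (a joint): how far the lock plunger is pressed in, in m: 0 = out, 0.008 = fully in; pushes straight down against about 3 N of friction and stays in
- mug: blue ceramic mug, 80 diameter, 85 high, standing on the desk to the left or right of the cabinet; origin at the centre of its underside
- stapler: red and black stapler, 140 x 36 x 50, on the desk on the cabinet's other side; origin at the centre of its underside, long axis x
Not all that is in view belongs to the job. Several things have the shape of the mug; the one meant has the colours described above.

How it is judged:
By the outcome, as a careful person would: the job done as asked, in the order asked, and still so for the second after the job is handed in, with the robot touching nothing.
It also fails if it takes over 67 s, if anything falls off the work surface, if the arm or the gripper's body presses on something with over 40 N, if the wrist force passes 120 N, or if a joint passes its speed limit or range.

ROBOT

A 7-joint arm with a two-finger parallel gripper is mounted at the origin on the work surface. World frame = base frame: x ahead of the robot, y to its left, z up, the work surface at z = 0. Lengths are in mm, angles in rad, forces in N, time in s.
With the tool pointing down it reaches from about 425 to 875 mm from the base axis. Payload 9.9 kg.
Tool frame: the origin (TCP) lies midway between the tips of the shut fingers; the grasp point (between the pads) lies 19 mm behind it; z points along the fingers, y is the line along which they close (so a half turn about z gives the same grasp; the last joint's range is limited). The gripper opens to 85 mm and grips with 20 to 120 N. Pads are 22 mm wide; open, the fingers measure 114 mm over their backs; the gripper's body (76 mm by 85 mm) begins 54 mm behind the grasp point. The pads swing forward as they close: fully open they stand 13 mm farther back than shut.
Start: joints at [-1.4, 0.576, 0.025, 1.437, -0.015, 1.129, -0.057], TCP at [170.127, 653.212, 231.289] pointing down, gripper open.
Joint ranges: [-2.76, 2.76], [-0.34, 2.15], [-1.52, 1.57], [0.19, 2.46], [-1.09, 4.23], [0.17, 1.99], [-2.82, 2.82]. Speed limits (rad/s): [2.22, 2.22, 3.01, 3.01, 3.14, 3.14, 3.14].

INTERFACE

Orientations are given as a unit quaternion [x, y, z, w].
In Python, from rig import ctrl gives the robot as it stands. The module is installed in compiled form; this text tells all that it offers.
- The arm moves only by the shell command python3 -m inch 'ROWS' [OPENING] [FORCE]. ROWS is JSON, a list of rows, each a list of 4 numbers: the shift along the world's x, y, z in units of 50 mm (1.0 is 50 mm), then the turn about the world's z in units of 5 degrees (1.0 is 5 degrees). A call has 1 to 20 rows; each row is the pose to reach, as a shift and turn from the pose commanded when the call began; what a row does not reach only later rows make up. A row lasts 1/10 s, in which the tool goes at most 50 mm and 8.59 degrees, less where a joint would pass 70% of its speed; a pose out of reach is approached as far as the arm can. A call with a gripper value outside its range is refused whole. OPENING is the closure, from 0 (fully open) to 1 (shut), set as the call begins (- or left out, the last holds). The fingers move at their own pace and stop on an object; FORCE is the grip in N (left out, the last holds). Time passes only in rows, so rows that repeat a pose let the fingers close. It gives the time, the measured TCP pose, the force, the opening and the grip force at its end, in the units of the state.
- ctrl.get_state(): the state, without advancing time (a new reading comes with each control period).
- ctrl.get_image(name): name is "scene" or "side" or "wrist"; returns (picture, depth): 400x640x3 uint8, red, green, blue; 400x640 float32, mm along the optical axis (not along the pixel's ray), 0 where there is no reading.
- ctrl.camera_params(name): a dict with "mtx" (3x3 intrinsics, pixels), "eye" and "rotation" of the camera in the world; the wrist camera has in their place "hand_eye" (4x4, takes a point from camera to tool coordinates, whose origin is the TCP and whose axes are the flange's). Camera axes: x right, y down, z forward; pixel columns grow to the right and rows downward; lengths in mm; the calibration is good to about 2 mm. A picture is of the moment at which its call begins: read the wrist's pose just before it. camera_params takes no time and is no camera call.
- ctrl.sign_off(): hands the job in; it is judged then, once.
The state is a dict: "time": time; "q": joint angles; "joint_vel": joint speeds; "effort": joint torques, N m; "ee_pos": TCP position; "eef_rot": TCP orientation; "ft_force": force on the tool from outside, world axes, zero at the start; "wrist_torque": the same for the moment, N m; "width": finger opening in mm; "finger_force": force on a finger pad.
Only numpy, scipy, OpenCV 4.12 (cv2) and the standard library are available. Lean on these libraries where they do the work, as an engineer would, in place of code of your own. Each camera call takes 0.05 s, during which the arm holds its last target. There are 200 camera calls.

## Working session

There is one attempt and no reset: what is moved stays moved. The work goes in short steps, Python scripts to look and compute and a shell command to move; the robot and the scene stay as the last step left them, time stands still between calls to the robot, and variables do not carry over. Pictures are saved under pics/ and viewed, at most 10 in all, crops included, and the job is handed in when it is done.

```bash
mkdir -p pics; python3 - <<'E'
from rig import ctrl
import cv2,numpy as np
s=ctrl.get_state();print(s['time'],s['ee_pos'],s['eef_rot'],s['ft_force'],s['width'])
for n in("scene","side"):
    im,d=ctrl.get_image(n);np.savez(f'pics/{n}.npz',im=im,d=d);cv2.imwrite(f'pics/{n}.png',im[...,::-1])
    p=ctrl.camera_params(n);print(n,{k:np.round(v,3).tolist() for k,v in p.items()})
E
```

```text
0.0 [170.04051487 652.7663959  230.44133896] [ 1.27024816e-01  9.91899195e-01 -8.25248447e-04 -5.09116725e-05] [-0.02814385 -0.79598856 -1.28109062] 85.42674145604548
scene {'mtx': [[408.793, 0.0, 318.061], [0.0, 408.793, 200.625], [0.0, 0.0, 1.0]], 'eye': [1105.322, -468.988, 953.615], 'rotation': [0.835, 0.44, -0.147, -0.297]}
side {'mtx': [[413.399, 0.0, 319.351], [0.0, 413.399, 203.011], [0.0, 0.0, 1.0]], 'eye': [444.702, 619.543, 823.034], 'rotation': [-0.095, 0.92, -0.378, 0.035]}
```

View pics/scene.png

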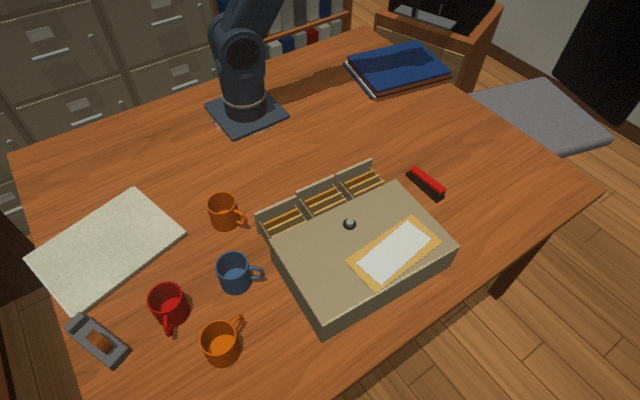

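View pics/side.png

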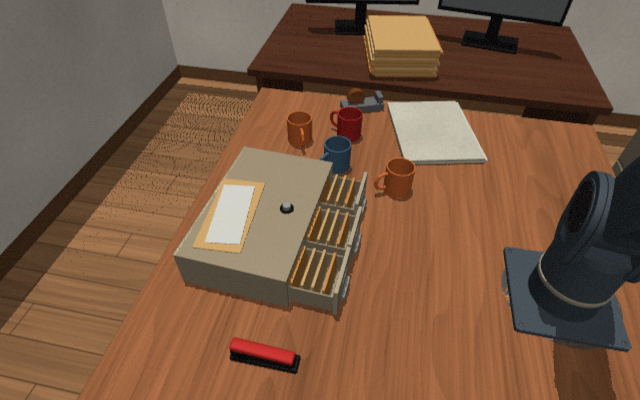

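Scene view: the cabinet's top spans (272,235)–(458,245), with the lock button at (349,223). Three open drawers face the robot, with panel tops near (281,207), (322,190) and (357,172). The blue mug is at (235,272) and the stapler at (426,183). Look-alikes for the mug are the orange ones at (223,211) and (221,342) and the red one at (168,304). The side view shows the button at (287,208) and the panels at about (340,285), (350,235) and (362,195).

```bash
cat >h.py <<'E'
import numpy as np,cv2
from scipy.spatial.transform import Rotation as R
from rig import ctrl
def cloud(n,d):
    p=ctrl.camera_params(n);K=p['mtx'];v,u=np.mgrid[:400,:640]
    c=np.stack([(u-K[0,2])/K[0,0]*d,(v-K[1,2])/K[1,1]*d,d],-1)
    return c@R.from_quat(p['rotation']).as_matrix().T+p['eye']
E
python3 - <<'E'
from h import *
m=np.zeros((600,800,3),np.uint8)
for n in("scene","side"):
    f=np.load(f'pics/{n}.npz');im,d=f['im'],f['d'];P=cloud(n,d)
    z=P[...,2];ok=(d>0)&(z>60)&(z<125)&(P[...,0]>300)&(P[...,0]<900)&(abs(P[...,1])<400)
    top=ok&(abs(z-101)<9)
    q=P[top]; print(n,'desk z',np.median(z[(d>0)&(abs(z)<30)]),'top med',np.median(z[ok&(abs(z-100)<6)]))
    px={'scene':(349,222),'side':(287,207)}[n]; print('lock px',P[px[1],px[0]], P[px[1]-1:px[1]+2,px[0]-1:px[0]+2,2].round())
    lab,L,st,_=cv2.connectedComponentsWithStats(top.astype(np.uint8))[0:4]
    k=1+st[1:,4].argmax(); q=P[L==k]
    r=cv2.minAreaRect(q[:,:2].astype(np.float32));print(r,cv2.boxPoints(r).round().tolist())
    # top view at 1mm/px: x 300..900 -> rows
    g=P[ok];c=im[ok];rr=(900-g[:,0]).astype(int);cc=(400-g[:,1]).astype(int)
    off=0
    for a,b,col in zip(rr,cc,c[:,::-1]): cv2.circle(m,(b,a),1,tuple(map(int,col)),-1)
cv2.imwrite('pics/top.png',m)
E
```

```text
scene desk z 0.12087420638624735 top med 100.38835117323475
lock px [660.38407596 -48.73758016 112.70031091] [[117. 114. 114.]
 [113. 113. 115.]
 [113. 114. 115.]]
((724.2869873046875, -47.81990051269531), (404.1563415527344, 262.75872802734375), 86.18775177001953) [[580.0, -241.0], [842.0, -258.0], [869.0, 145.0], [607.0, 163.0]]
side desk z -1.0017853041814533 top med 99.46004577001008
lock px [652.81531794 -37.0116704  114.78781894] [[113. 112. 113.]
 [114. 115. 114.]
 [113. 111. 112.]]
((722.4418334960938, -51.32728576660156), (407.6231689453125, 262.6700134277344), 86.22795104980469) [[578.0, -246.0], [840.0, -263.0], [867.0, 143.0], [605.0, 161.0]]
```

View pics/top.png

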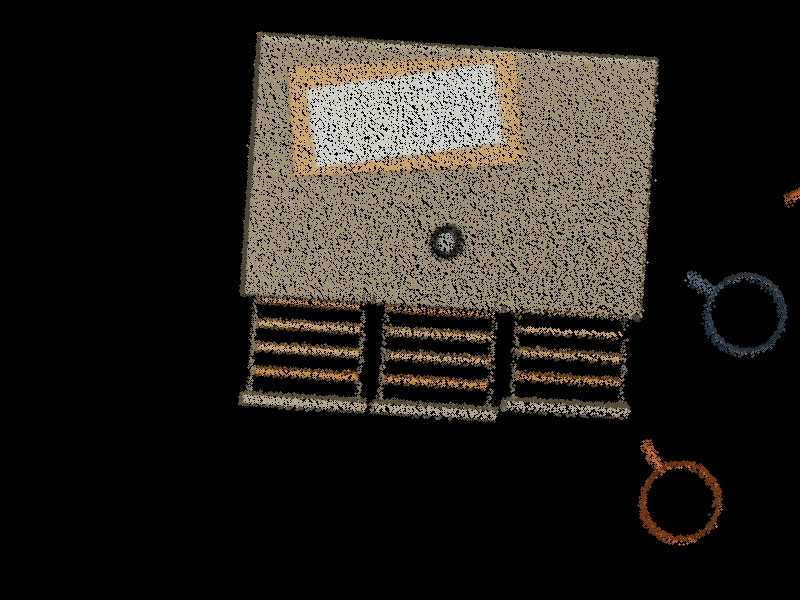

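Cabinet centre is about (723,-50) with a yaw of -3.8°, and the lock is at (658,-45). The panel faces are at x of about 495 (left, y 97), 482 (mid, y -33) and 484 (right, y -165). The arm will shut its fingers, turn about +11° and go in front of the left drawer.

```bash
python3 -m inch '[[0.2,-0.4,0,0.1],[0.6,-1.2,0,0.3],[1,-2,0,0.5],[1.4,-2.8,0,0.7],[1.8,-3.6,0,0.8],[2.2,-4.4,0,1],[2.6,-5.2,0,1.2],[3,-6,0,1.4],[3.4,-6.8,0,1.6],[3.8,-7.6,0,1.8],[4.2,-8.4,0,2],[4.6,-9.1,0,2.1],[5,-9.8,0,2.2],[5.3,-10.4,0,2.2],[5.5,-10.8,0,2.2],[5.6,-11,0,2.2],[5.6,-11.1,0,2.2],[5.6,-11.1,0,2.2],[5.6,-11.1,0,2.2]]' 1 20
```

```text
time: 2.0
ee_pos: [449.6, 99.4, 231.2]
eef_rot: [0.031, 1.0, 0.0, -0.0]
ft_force: [0.1, 0.6, 0.8]
width: 0.1
finger_force: 0.0
```

```bash
python3 -m inch '[[0,0,-0.4,0],[0,0,-0.9,0],[0,0,-1.4,0],[0,0,-1.9,0],[0,0,-2.4,0],[0,0,-2.8,0],[0,0,-3.1,0],[0,0,-3.3,0],[0,0,-3.4,0],[0,0,-3.4,0]]'; python3 - <<'E'
from h import *
im,d=ctrl.get_image("side");cv2.imwrite('pics/s2.png',cv2.resize(im[120:340,180:480,::-1],None,fx=2,fy=2))
E
```

```text
time: 3.0
ee_pos: [449.9, 98.7, 61.0]
eef_rot: [0.031, 1.0, -0.0, -0.0]
ft_force: [-1.0, -0.0, -0.1]
width: -0.3
finger_force: 0.0
```

View pics/s2.png

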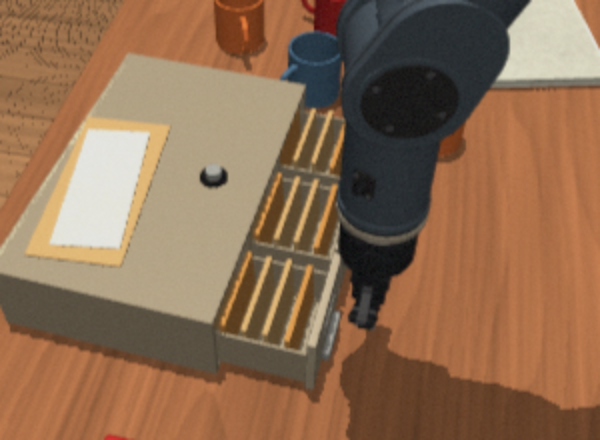

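The shut fingertips are at crop (363,318), just in front of the left panel's face at (325,330). The other mugs are clear of the arm, so the gentle push can start.

```bash
python3 -m inch '[[0.2,-0.01,0,0],[0.4,-0.03,0,0],[0.5,-0.03,0,0],[0.6,-0.04,0,0],[0.7,-0.05,0,0],[0.8,-0.05,0,0],[0.9,-0.06,0,0],[1,-0.07,0,0],[1.1,-0.07,0,0],[1.2,-0.08,0,0],[1.3,-0.09,0,0],[1.4,-0.09,0,0],[1.5,-0.1,0,0],[1.6,-0.11,0,0],[1.7,-0.11,0,0],[1.8,-0.12,0,0],[1.9,-0.13,0,0],[2,-0.13,0,0],[2.1,-0.14,0,0],[2.2,-0.15,0,0]]'
```

```text
time: 5.05
ee_pos: [560.5, 90.8, 61.3]
eef_rot: [0.031, 1.0, 0.0, -0.0]
ft_force: [-0.8, 0.8, -1.9]
width: 0.0
finger_force: 1.2
```

```bash
python3 -m inch '[[0.05,0,0,0],[0.1,-0.01,0,0],[0.15,-0.01,0,0],[0.2,-0.01,0,0],[0.24,-0.02,0,0],[0.28,-0.02,0,0],[0.32,-0.02,0,0],[0.34,-0.02,0,0],[0.34,-0.02,0,0]]'
```

```text
time: 5.95
ee_pos: [577.5, 89.6, 61.4]
eef_rot: [0.031, 1.0, -0.0, 0.0]
ft_force: [-0.5, 0.2, -1.4]
width: 0.1
finger_force: 0.4
```

```bash
python3 -m inch '[[0.03,0,0,0],[0.06,0,0,0],[0.09,-0.01,0,0],[0.12,-0.01,0,0]]'; python3 -m inch '[[0.03,0,0,0],[0.06,0,0,0]]'
```

```text
time: 6.35
ee_pos: [579.6, 89.4, 61.1]
eef_rot: [0.031, 1.0, -0.0, -0.003]
ft_force: [-17.3, 1.3, 13.3]
width: 0.0
finger_force: 8.9
time: 6.55
ee_pos: [579.6, 89.4, 60.9]
eef_rot: [0.031, 0.999, -0.0, -0.006]
ft_force: [-28.3, 1.7, 18.2]
width: -0.2
finger_force: 13.8
```

Left drawer is against its stop, with 28 N on the wrist. Now backing off and moving in front of the middle drawer.

```bash
python3 -m inch '[[-0.1,0.01,0,0],[-0.4,0.03,0,0],[-0.9,0.06,0,0],[-1.5,0.1,0,0],[-2.1,0.14,0,0],[-2.5,0.15,0,0],[-2.8,0,0,0],[-2.8,-0.4,0,0],[-2.8,-0.9,0,0],[-2.8,-1.5,0,0],[-2.8,-2,0,0],[-2.8,-2.3,0,0],[-2.8,-2.4,0,0],[-2.8,-2.4,0,0]]'
```

```text
time: 7.95
ee_pos: [446.7, -31.2, 61.4]
eef_rot: [0.032, 0.999, -0.0, 0.001]
ft_force: [0.0, 0.0, 0.4]
width: 0.1
finger_force: 0.0
```

```bash
python3 -m inch '[[0.2,-0.01,0,0],[0.3,-0.02,0,0],[0.4,-0.03,0,0],[0.5,-0.03,0,0],[0.6,-0.04,0,0],[0.7,-0.05,0,0],[0.8,-0.05,0,0],[0.9,-0.06,0,0],[1,-0.07,0,0],[1.1,-0.07,0,0],[1.2,-0.08,0,0],[1.3,-0.09,0,0],[1.4,-0.09,0,0],[1.5,-0.1,0,0],[1.6,-0.11,0,0],[1.7,-0.11,0,0],[1.8,-0.12,0,0],[1.9,-0.13,0,0],[2,-0.13,0,0],[2.1,-0.14,0,0]]'; python3 -m inch '[[0.08,-0.01,0,0],[0.14,-0.01,0,0],[0.2,-0.01,0,0],[0.25,-0.02,0,0],[0.3,-0.02,0,0],[0.33,-0.02,0,0],[0.36,-0.02,0,0],[0.39,-0.03,0,0],[0.42,-0.03,0,0],[0.45,-0.03,0,0]]'
```

```text
time: 9.95
ee_pos: [551.6, -37.9, 61.3]
eef_rot: [0.031, 1.0, -0.0, 0.0]
ft_force: [-2.6, 0.4, -1.1]
width: 0.1
finger_force: 1.2
time: 10.95
ee_pos: [571.3, -39.2, 61.2]
eef_rot: [0.031, 1.0, 0.0, -0.002]
ft_force: [-15.3, 1.6, 10.8]
width: -0.3
finger_force: 7.1
```

```bash
python3 -m inch '[[0.03,0,0,0],[0.06,0,0,0]]';  python3 -m inch '[[-0.1,0.01,0,0],[-0.4,0.03,0,0],[-0.9,0.06,0,0],[-1.5,0.1,0,0],[-2.1,0.14,0,0],[-2.4,0.15,0,0],[-2.6,0,0,0],[-2.6,-0.4,0,0],[-2.6,-0.9,0,0],[-2.6,-1.5,0,0],[-2.6,-2,0,0],[-2.6,-2.4,0,0],[-2.6,-2.5,0,0],[-2.6,-2.5,0,0]]'
```

```text
time: 11.15
ee_pos: [571.2, -39.2, 60.9]
eef_rot: [0.031, 0.999, 0.0, -0.005]
ft_force: [-23.9, 1.5, 16.8]
width: 0.2
finger_force: 12.0
time: 12.55
ee_pos: [447.2, -165.3, 61.4]
eef_rot: [0.032, 0.999, -0.0, 0.001]
ft_force: [0.2, -0.3, -0.6]
width: 0.4
finger_force: 0.0
```

```bash
python3 -m inch '[[0.2,-0.01,0,0],[0.3,-0.02,0,0],[0.4,-0.03,0,0],[0.5,-0.03,0,0],[0.6,-0.04,0,0],[0.7,-0.05,0,0],[0.8,-0.05,0,0],[0.9,-0.06,0,0],[1,-0.07,0,0],[1.1,-0.07,0,0],[1.2,-0.08,0,0],[1.3,-0.09,0,0],[1.4,-0.09,0,0],[1.5,-0.1,0,0],[1.6,-0.11,0,0],[1.7,-0.11,0,0],[1.8,-0.12,0,0],[1.87,-0.12,0,0],[1.93,-0.13,0,0],[1.98,-0.13,0,0]]'; python3 -m inch '[[0.06,0,0,0],[0.12,-0.01,0,0],[0.17,-0.01,0,0],[0.21,-0.01,0,0],[0.25,-0.02,0,0],[0.28,-0.02,0,0],[0.31,-0.02,0,0],[0.34,-0.02,0,0],[0.37,-0.02,0,0],[0.4,-0.02,0,0],[0.43,-0.02,0,0]]'
```

```text
time: 14.55
ee_pos: [545.9, -170.9, 61.3]
eef_rot: [0.031, 1.0, -0.0, 0.0]
ft_force: [-1.9, -0.1, -1.3]
width: -0.2
finger_force: 1.1
time: 15.65
ee_pos: [562.5, -171.9, 61.0]
eef_rot: [0.032, 0.999, 0.0, -0.004]
ft_force: [-20.4, 0.6, 14.6]
width: -0.4
finger_force: 10.4
```

```bash
python3 -m inch '[[-0.1,0.01,0,0],[-0.4,0.03,0,0],[-0.9,0.06,0,0],[-1.5,0.1,0.1,0],[-2,0.1,0.5,0],[-2.2,0.1,1.1,0],[-2.2,0.1,1.8,0],[-2.2,0.1,2.5,0],[-2.2,0.1,3,0],[-2.2,0.1,3.1,0],[-2.2,0.1,3.1,0]]'; python3 - <<'E'
from h import *
o=[]
for n in("scene","side"):
    im,d=ctrl.get_image(n);P=cloud(n,d);np.savez(f'pics/{n}2.npz',im=im,d=d)
    o.append(cv2.resize(im[130:330,170:470,::-1],None,fx=1.3,fy=1.3))
    # button top: highest points near the expected place
    m=(d>0)&(np.hypot(P[...,0]-658,P[...,1]+45)<22)&(P[...,2]>109)&(P[...,2]<120)
    q=P[m];print(n,'button',len(q),q.mean(0).round(1) if len(q) else '')
    # panel outer faces in the cabinet frame
    c=np.array([.9978,-.0662]);yv=np.array([.0662,.9978]);r=P[...,:2]-[723.4,-49.5];X=r@c;Y=r@yv
    for nm,y0 in(('L',131),('M',0),('R',-131)):
        m=(d>0)&(abs(Y-y0)<45)&(P[...,2]>86)&(P[...,2]<97)&(X<-100)&(X>-280);print(nm,m.sum(),np.percentile(X[m],[5,50,95]).round(1) if m.any() else '')
cv2.imwrite('pics/chk.png',np.hstack(o))
E
```

```text
time: 16.75
ee_pos: [458.1, -166.7, 217.2]
eef_rot: [0.031, 1.0, -0.0, 0.002]
ft_force: [-0.2, -0.2, -1.5]
width: 0.1
finger_force: 0.0
scene button 44 [660.4 -46.4 113.7]
L 51 [-138.9 -135.6 -124.4]
M 60 [-139.1 -135.4 -112.4]
R 75 [-138.4 -135.  -107.9]
side button 45 [655.9 -43.2 112.8]
L 206 [-141.7 -136.5 -118.8]
M 157 [-141.4 -136.4 -108.9]
R 127 [-141.6 -135.7 -107. ]
```

View pics/chk.png

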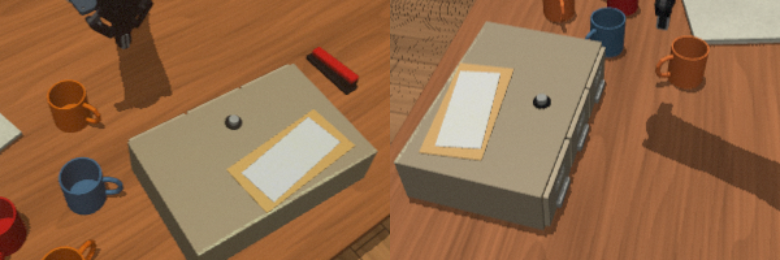

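All three drawers are flush (panel faces at about -140) and the mug and stapler have not moved. The button is at (233,121) left and (541,101) right in the composite, which is about (658,-45,114) in the world. Next, hover over it.

```bash
python3 -m inch '[[0.3,0.2,0,0],[0.9,0.5,0,0],[1.5,0.9,0,0],[2.2,1.3,0,0],[2.9,1.8,0,0],[3.4,2.1,0,0],[3.8,2.3,0,0],[4,2.4,0,0],[4,2.43,-0.3,0],[4,2.43,-0.8,0],[4,2.43,-1.3,0],[4,2.43,-1.6,0],[4,2.43,-1.8,0],[4,2.43,-1.9,0],[4,2.43,-1.9,0]]'; python3 - <<'E'
from h import *
im,d=ctrl.get_image("side");o=cv2.resize(im[150:260,230:380,::-1],None,fx=2.6,fy=2.6)
im,d=ctrl.get_image("scene");cv2.imwrite('pics/b.png',np.hstack([o,cv2.resize(im[160:270,280:430,::-1],None,fx=2.6,fy=2.6)]))
E
```

```text
time: 18.35
ee_pos: [656.9, -45.3, 120.8]
eef_rot: [0.032, 1.0, -0.0, -0.0]
ft_force: [-0.9, 0.5, 0.3]
width: 0.2
finger_force: 0.0
```

View pics/b.png

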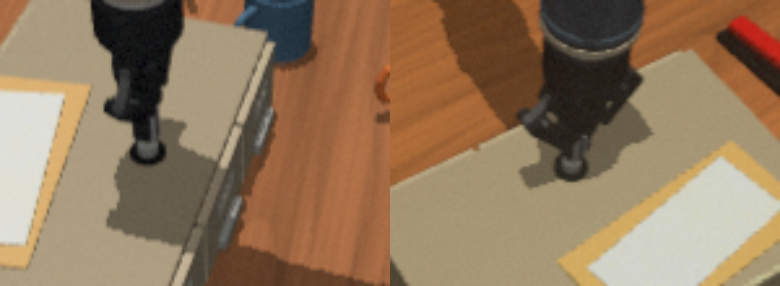

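The fingertips sit centred over the button in both views, at (148,152) and (571,165). Pressing down now.

```bash
python3 -m inch '[[0,0,-0.05,0],[0,0,-0.1,0],[0,0,-0.14,0],[0,0,-0.18,0],[0,0,-0.22,0],[0,0,-0.25,0],[0,0,-0.28,0],[0,0,-0.3,0],[0,0,-0.3,0]]';python3 -m inch '[[0,0,-0.02,0],[0,0,-0.04,0],[0,0,-0.04,0]]'
```

```text
time: 19.35
ee_pos: [657.2, -45.3, 106.2]
eef_rot: [0.031, 1.0, -0.0, 0.0]
ft_force: [0.1, 0.6, 2.2]
width: 0.1
finger_force: 0.9
time: 19.65
ee_pos: [657.3, -45.3, 106.1]
eef_rot: [0.031, 1.0, 0.0, 0.001]
ft_force: [-6.0, 0.9, 17.5]
width: -0.0
finger_force: 8.9
```

Force climbs at z = 106, which is the end of travel. I'll press slightly more, then lift clear and check.

```bash
python3 -m inch '[[0,0,-0.02,0],[0,0,-0.03,0],[0,0,-0.03,0]]';python3 -m inch '[[0,0,0.2,0],[0,0,0.6,0],[0,0,1.2,0],[0,0,1.8,0],[0,0,2.4,0],[-0.5,0,2.8,0],[-1.2,0,3,0],[-2,0,3,0],[-2.8,0,3,0],[-3.4,0,3,0],[-3.8,0,3,0],[-4,0,3,0],[-4,0,3,0]]'; python3 - <<'E'
from h import *
o=[]
for n in("scene","side"):
    im,d=ctrl.get_image(n);P=cloud(n,d)
    o.append(cv2.resize(im[130:330,170:470,::-1],None,fx=1.3,fy=1.3))
    m=(d>0)&(np.hypot(P[...,0]-658,P[...,1]+45)<7)&(P[...,2]>90)&(P[...,2]<125)
    q=P[m];print(n,'button z',np.median(q[:,2]),len(q))
cv2.imwrite('pics/end.png',np.hstack(o))
E
```

```text
time: 19.95
ee_pos: [657.3, -45.3, 105.9]
eef_rot: [0.032, 1.0, 0.0, 0.001]
ft_force: [-9.5, 0.7, 29.2]
width: 0.2
finger_force: 14.7
time: 21.25
ee_pos: [456.6, -45.4, 253.1]
eef_rot: [0.031, 1.0, -0.0, 0.0]
ft_force: [1.3, -0.6, -0.1]
width: 0.0
finger_force: 0.0
scene button z 105.00464657046768 18
side button z 104.65826335446263 14
```

View pics/end.png

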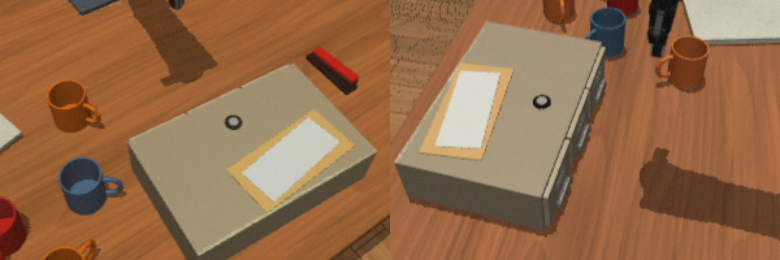

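The drawers are flush, the button at (233,122) and (541,101) is down at about 105–106 mm, the mug and stapler are undisturbed, and the arm is clear.

```bash
python3 -c "from rig import ctrl; print(ctrl.sign_off())"
```

```text
the job is handed in; nothing more can be done
None
```

The job is handed in: all three drawers were pushed gently home, then the lock button was pressed fully down, with the mug and stapler left where they were, in about 21 s of robot time.

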